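# Run a stylus along the seam of a plaster mould

### The arm

A 6-joint arm with a two-finger parallel gripper is mounted at the origin on the work surface. World frame = base frame: x ahead of the robot, y to its left, z up, the work surface at z = 0. Lengths are in m, angles in rad, forces in N, time in s.
With the tool pointing down it reaches from about 0.35 to 0.975 m from the base axis. Payload 4.9 kg.
Tool frame: the origin (TCP) lies at the very end of the fingers, on their centre line; the grasp point (between the pads) lies behind it (manip.pinch_z is the y of the grasp point in the tool frame, in m); y points along the fingers, x is the direction in which the jaws open and shut, and the axes are right-handed (so a half turn about y gives the same grasp; the last joint's range is limited). The gripper opens to 85 mm and grips with 20 to 120 N. Pads are 22 mm wide; open, the fingers measure 114 mm over their backs; the gripper's body (76 mm by 85 mm) begins 54 mm behind the grasp point. The pads swing forward as they close: fully open they stand 13 mm farther back than shut.
Start: joints at [1.077, 0.053, 1.613, -0, 1.476, -0.119], TCP at [0.229, 0.582, 0.231] pointing down, gripper open.
Joint ranges: [-3.01, 3.01], [-1.01, 2.22], [0.06, 2.58], [-1.02, 4.17], [0.09, 2.62], [-3.14, 3.14]. Speed limits (rad/s): [2.57, 2.57, 3.14, 3.14, 3.14, 3.14].

### API

Orientations are given as a unit quaternion [w, x, y, z].
In Python, from plant import manip gives the robot as it stands.
- The arm moves only by the tool drive_tool, never from a script. Its argument "motion" is a list of rows, each a list of 3 entries, a list of its own where there are three numbers: the shift along the tool's x, y, z in units of 25 mm (1.0 is 25 mm), then the turn, a rotation vector about the tool's x, y, z in units of 5 degrees (1.0 is 5 degrees), then the closure, from -1 (fully open) to 1 (shut). A call has 1 to 12 rows; each row shifts and turns the commanded pose from where the row before left it, along the tool's axes as they then stand; what a row does not reach is not made up. A row lasts 1/10 s, in which the tool goes at most 50 mm and 8.59 degrees, less where a joint would pass 70% of its speed; a pose out of reach is approached as far as the arm can. A call is refused whole if a number of a shift passes 1 or a number of a turn 1, either way. A call with a gripper value outside its range is refused whole. The fingers move at their own pace and stop on an object; the grip force is fixed at half the most. Time passes only in rows, so rows that do not move let the fingers close. It gives the time, the measured TCP pose, the force and the opening at its end, in the units of the state.
- manip.state(): the state, without advancing time (a new reading comes with each control period).
- manip.grab_frame(name): name is "scene" or "top"; returns a dict with "img" (400x640x3 uint8, blue, green, red), "range_z" (400x640 float32, m along the optical axis (not along the pixel's ray), 0 where there is no reading), "camera_matrix" (3x3 intrinsics, pixels), "k1" (the pictures are not rectified: a ray, as slopes to the right and down, at radius r is drawn at 1 + k1 r^2 times it, then the intrinsics apply), "world_from_camera" (4x4, takes a point from camera to world coordinates). Camera axes: x right, y down, z forward; pixel columns grow to the right and rows downward; lengths in m; the calibration is good to about 2 mm. A picture is of the moment at which its call begins.
- manip.job_done(): hands the job in, once; it reports no verdict.
The state is a dict: "time": time; "joint_pos": joint angles; "joint_vel": joint speeds; "joint_efforts": joint torques, N m; "tool_pos": TCP position; "tool_rot": TCP orientation; "contact_force": force on the tool from outside, world axes, zero at the start; "ft_torque": the same for the moment, N m; "gripper_width": opening from 0.0 (shut) to 1.0 (fully open).
Only numpy, scipy, OpenCV 4.12 (cv2) and the standard library are available. Lean on these libraries where they do the work, as an engineer would, in place of code of your own. Each camera call takes 0.05 s, during which the arm holds its last target. There are 200 camera calls.

### The job

Lift the collared stylus out of the wooden tool block and run its tip slowly, at about 3 cm a second or less, along the whole seam groove of the plaster mould, from the square well to the open end, without lifting it out of the groove on the way. Then stand it tip-down in the mug and let go, leaving the mug upright and not shifting the sponge and the two small paint pots that stand around the mould.

Things in the scene. Friction and masses are not known exactly. Their poses are not given: they have to be found in the camera images.
- stylus: stylus, 180 mm long, 60 g. Origin at the tip's end, z up the stylus, x and y square to the handle's faces. Steel shaft 8 mm thick, pointed, 0 to 60 mm; brass collar 28 mm across, 60 to 66 mm; square wooden handle 18 x 18 mm, 66 to 180 mm. At the start it stands in the tool block, the collar on the block's top, the shaft 60 mm down in the hole: lift it straight up over 60 mm to free it.
- stylus_tip (a point): the end of the stylus's point
- stylus_grip (a point): a point on the handle's axis 140 mm from the tip, a good place to grip from above
- block: fixed wooden tool block, 50 mm (x) by 140 mm (y), 70 mm high, origin at the centre of its underside. The stylus stands in a 13 mm hole 45 mm from the centre towards -y; a brush, bristles up, is fixed 45 mm from the centre towards +y, its top 150 mm above the table. The stylus starts with its x along the block's x, within 10 degrees: grip it with the fingers closing that way.
- mould: fixed white plaster mould, 150 mm (x) by 110 mm (y), 40 mm high, origin at the centre of its underside. In its top a zig-zag seam groove, 16 mm wide, 10 mm deep (brown floor at 30 mm), runs from a square 30 mm well of the same depth near the -x end to the +x end face, where it is open. Straight legs: along x to the first bend, slanting to the second, along x to the end.
- seam0 (a point): centre of the square well, on its floor, where the seam starts
- seam1 (a point): first bend of the seam, on the middle of the groove's floor, 32 mm from seam0
- seam2 (a point): middle of the slanting leg, on the groove's floor, 27 mm from seam1
- seam3 (a point): second bend, on the groove's floor, 27 mm from seam2
- seam4 (a point): on the groove's floor on the last leg, 22 mm from seam3
- seam5 (a point): on the groove's floor 11 mm before the open end, 22 mm from seam4; the end of the seam path
- mug: loose white mug with a handle, 90 mm across the mouth, 100 mm high, wall 4 mm, 400 g, empty. Origin at the centre of its underside, inner floor about 5 mm up. The handle sticks out to its +y.
- pot_a: small open round red paint pot, 54 mm across, 50 mm high, loose, not part of the job; origin at the centre of its underside
- pot_b: small capped blue jar, 52 mm across, 55 mm high, loose, not part of the job; origin at the centre of its underside
- sponge: tan block sponge, 90 x 60 x 35 mm, loose, not part of the job; origin at the centre of its underside
There are look-alikes about, which are no part of the job. There is more than one size of the stylus; the job needs the middle-sized.

How it is judged:
On the way, in this order (a step that is already met when the one before it is completed fails the run):
1. the stylus tip is down in the square well (horizontal distance between stylus_tip and seam0 below 0.013 m and z of stylus_tip in the frame of mould between 0.025 and 0.037 m), for 0.1 s.
2. the tip, in the groove, reaches the first bend (within 8 mm of seam1) (distance between stylus_tip and seam1 below 0.008 m), for 0.04 s.
3. the tip, in the groove, reaches the middle of the slanting leg (within 8 mm of seam2) (distance between stylus_tip and seam2 below 0.008 m), for 0.04 s.
4. the tip, in the groove, reaches the second bend (within 8 mm of seam3) (distance between stylus_tip and seam3 below 0.008 m), for 0.04 s.
5. the tip, in the groove, reaches the middle of the last leg (within 8 mm of seam4) (distance between stylus_tip and seam4 below 0.008 m), for 0.04 s.
6. the tip, in the groove, reaches the open end (within 8 mm of seam5) (distance between stylus_tip and seam5 below 0.008 m), for 0.04 s.
At the end, for the whole second after the job is handed in: The stylus stands or leans at rest in the mug, its tip within 45 mm of the mug's axis and less than 35 mm above the mug's underside, tilted less than 1 rad (57 degrees), released; the mug stands upright on the table (within 0.1 rad), mug and stylus at rest (horizontal distance between stylus_tip and mug below 0.045 m and z of stylus_tip in the frame of mug between 0 and 0.035 m and angle between stylus's own z axis and vertical below 1 rad and angle between mug's own z axis and vertical below 0.1 rad and height (world z) of mug below 0.01 m and linear speed of each of stylus, mug below 0.02 m/s and contact force between the fingers and stylus below 0.05 N); the robot touches nothing.
It fails at once if the tip leaves the groove between the well and the open end: it is over the mould, more than 7 mm above the groove's floor, yet less than 30 mm above the mould's face (x of stylus_tip in the frame of mould between -0.033 and 0.052 m and y of stylus_tip in the frame of mould between -0.055 and 0.055 m and z of stylus_tip in the frame of mould between 0.037 and 0.07 m).
It fails at once if the stylus goes faster than 8 cm/s while its tip is in the groove (x of stylus_tip in the frame of mould between -0.033 and 0.052 m and y of stylus_tip in the frame of mould between -0.055 and 0.055 m and z of stylus_tip in the frame of mould between 0.025 and 0.037 m and linear speed of stylus above 0.08 m/s).
It fails at once if one of the two small paint pots or the sponge is moved more than 40 mm (distance of any of pot_a, pot_b, sponge from where it was at the start of the episode above 0.04 m).
It also fails if it takes over 61 s, if anything falls off the work surface, if the arm or the gripper's body presses on something with over 40 N, if the wrist force passes 120 N, or if a joint passes its speed limit or range.

## Working session

There is one attempt and no reset: what is moved stays moved. The work goes in short steps, Python scripts to look and compute and a tool call to move; the robot and the scene stay as the last step left them, time stands still between calls to the robot, and variables do not carry over. Pictures are saved under pics/ and viewed, about 8 in all and at most 12, crops included, and the job is handed in when it is done.

Besides the shell and the picture viewer there is one more tool, called after "Call:" as a command line: name --argument value ..., lists and objects as JSON in quotes. drive_tool: Moves the arm, as the interface text tells. Its arguments: {"type":"object","properties":{"motion":{"type":"array","items":{"type":"array"}}},"required":["motion"]}

```bash
mkdir -p pics
cat > h.py <<'E'
import numpy as np,cv2
from plant import manip
from scipy.spatial.transform import Rotation as R
def grab(n):
    f=manip.grab_frame(n); f['n']=n; return f
def rays(f,uv):
    K=np.array(f['camera_matrix']);k=f['k1'];d=(np.asarray(uv,float).reshape(-1,2)-K[:2,2])/[K[0,0],K[1,1]]
    s=d.copy()
    for _ in range(20): s=d/(1+k*(s**2).sum(1,keepdims=True))
    return s
def onplane(f,uv,z):
    T=np.array(f['world_from_camera']);s=rays(f,uv);D=np.c_[s,np.ones(len(s))]@T[:3,:3].T
    return T[:3,3]+D*((z-T[2,3])/D[:,2])[:,None]
def cloud(f):
    v,u=np.mgrid[:400,:640];T=np.array(f['world_from_camera'])
    s=rays(f,np.c_[u.ravel(),v.ravel()]);z=f['range_z'].ravel()
    P=(np.c_[s,np.ones(len(s))]*z[:,None])@T[:3,:3].T+T[:3,3]
    P[z==0]=np.nan
    return P.reshape(400,640,3)
def pix(f,P):
    T=np.array(f['world_from_camera']);c=(np.asarray(P,float).reshape(-1,3)-T[:3,3])@T[:3,:3]
    s=c[:,:2]/c[:,2:];s=s*(1+f['k1']*(s**2).sum(1,keepdims=True));K=np.array(f['camera_matrix'])
    return s*[K[0,0],K[1,1]]+K[:2,2]
E
python3 - <<'E'
from h import *
for n in('scene','top'):
    f=grab(n);cv2.imwrite(f'pics/{n}0.png',f['img']);print(n,np.round(f['world_from_camera'],3).tolist(),f['camera_matrix'],f['k1'])
print(manip.state(),manip.pinch_z)
E
```

```text
scene [[0.604, 0.444, -0.662, 1.017], [0.797, -0.349, 0.493, -0.381], [-0.012, -0.825, -0.565, 0.536], [0.0, 0.0, 0.0, 1.0]] [[389.4194812    0.         320.25043213]
 [  0.         389.4194812  201.20244677]
 [  0.           0.           1.        ]] -0.05666326053705209
top [[0.052, -0.977, 0.206, 0.259], [-0.999, -0.05, 0.012, 0.007], [-0.002, -0.206, -0.978, 1.37], [0.0, 0.0, 0.0, 1.0]] [[519.99701271   0.         323.7917365 ]
 [  0.         519.99701271 199.57888581]
 [  0.           0.           1.        ]] -0.07757609863060153
{'time': 0.1, 'joint_pos': array([ 1.07700148e+00,  5.33051335e-02,  1.61416686e+00, -4.24728380e-06,
        1.47601856e+00, -1.19009875e-01]), 'joint_vel': array([-0.00089113, -0.00187479, -0.00439541, -0.00076784,  0.0002583 ,
       -0.00148184]), 'joint_efforts': array([-7.68027519e-06, -3.94903529e+01, -3.71363211e+01, -9.50294861e-05,
        3.96339339e-03, -1.20664161e-06]), 'tool_pos': array([0.22852813, 0.58110562, 0.23017103]), 'tool_rot': array([-0.58408458,  0.58470575,  0.39750298, -0.39869258]), 'contact_force': array([0.59902034, 0.48087619, 0.52876003]), 'ft_torque': array([ 0.01538396, -0.01718711,  0.04043821]), 'gripper_width': 0.9986982345537749} -0.0187
```

View pics/scene0.png

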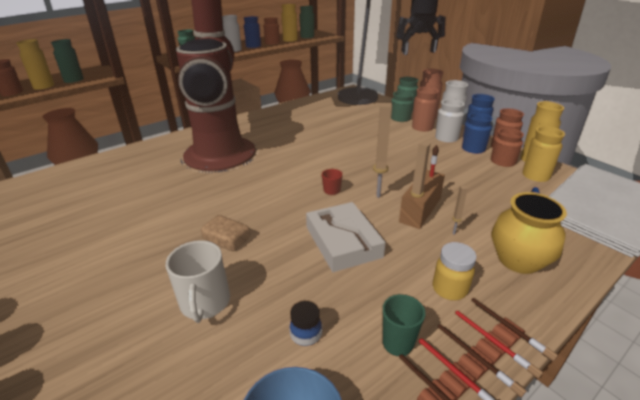

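View pics/top0.png

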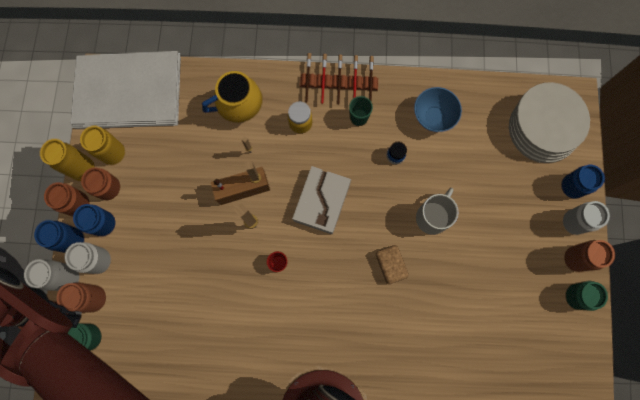

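The scene picture shows three stylus-like things. The large one stands free at scene (380,150) / top (250,220). The small one stands free at scene (459,205) / top (248,147). The third is in the block at scene (422,170) / top (253,170), next to the fixed brush at scene (434,160) / top (217,182). The job needs the one standing in the block. The mould is at top (322,200), the mug at (438,213), pot_a at (277,262), pot_b at (397,153) and the sponge at (392,264).

Run:
```python
from h import *
t=grab('top');s=grab('scene')
a=cv2.resize(t['img'][120:260,190:350],None,fx=5,fy=5,interpolation=cv2.INTER_CUBIC)[:,:800]
b=cv2.resize(s['img'][80:280,290:490],None,fx=3,fy=3,interpolation=cv2.INTER_CUBIC)
cv2.imwrite('pics/tc.png',a[:600]);cv2.imwrite('pics/sc.png',b)
for f in(t,s):
    P=cloud(f);np.save('pics/P_'+f['n'],P)
    # table check and objects
    print(f['n'],'table z',np.nanmedian(P[(abs(P[...,2])<.02)][:,2]))
P=np.concatenate([np.load('pics/P_top.npy').reshape(-1,3),np.load('pics/P_scene.npy').reshape(-1,3)])
print(onplane(t,[[322,200],[253,170],[217,182],[250,220],[248,147],[438,213],[277,262],[397,153],[392,264]],0.03).round(3))
Pt=np.load('pics/P_top.npy')
for n,lo,hi,u0,u1,v0,v1 in [('mould',.03,.045,285,360,160,240),('block',.062,.076,205,275,165,205),('tall',.15,.4,200,280,130,240),('mug',.09,.105,410,470,185,240)]:
    Q=Pt[v0:v1,u0:u1].reshape(-1,3);Q=Q[(Q[:,2]>lo)&(Q[:,2]<hi)]
    r=cv2.minAreaRect((Q[:,:2]*1000).astype(np.float32));print(n,len(Q),np.round(Q.mean(0),4),r)
    if n=='tall':print(Q.round(3).tolist()[:60])
```

```text
top table z 0.0013262008723978758
scene table z 0.0025435747995823377
[[ 0.54   0.028  0.03 ]
 [ 0.612  0.216  0.03 ]
 [ 0.574  0.31   0.03 ]
 [ 0.477  0.213  0.03 ]
 [ 0.675  0.235  0.03 ]
 [ 0.52  -0.278  0.03 ]
 [ 0.371  0.135  0.03 ]
 [ 0.679 -0.167  0.03 ]
 [ 0.381 -0.16   0.03 ]]
mould 2143 [0.5404 0.0301 0.0397] ((541.355712890625, 30.082744598388672), (110.32386016845703, 151.32022094726562), 73.86764526367188)
block 855 [0.5617 0.2462 0.071 ] ((565.7257690429688, 244.71043395996094), (52.33696365356445, 138.35313415527344), 20.322099685668945)
tall 308 [0.5032 0.2033 0.2046] ((528.552734375, 209.20358276367188), (130.87107849121094, 97.14397430419922), 38.9876708984375)
[[0.591, 0.2, 0.193], [0.592, 0.198, 0.187], [0.588, 0.212, 0.19], [0.588, 0.209, 0.192], [0.588, 0.207, 0.193], [0.588, 0.205, 0.192], [0.588, 0.202, 0.191], [0.588, 0.2, 0.192], [0.588, 0.197, 0.192], [0.585, 0.214, 0.191], [0.586, 0.211, 0.191], [0.586, 0.209, 0.189], [0.586, 0.207, 0.192], [0.587, 0.205, 0.188], [0.587, 0.203, 0.187], [0.587, 0.2, 0.19], [0.585, 0.197, 0.195], [0.589, 0.197, 0.181], [0.58
[... 382 characters left out ...]
, [0.579, 0.211, 0.189], [0.578, 0.208, 0.194], [0.579, 0.206, 0.19], [0.579, 0.204, 0.191], [0.579, 0.201, 0.191], [0.579, 0.199, 0.191], [0.579, 0.197, 0.19], [0.579, 0.194, 0.193], [0.585, 0.195, 0.171], [0.575, 0.21, 0.193], [0.577, 0.209, 0.187], [0.577, 0.207, 0.186], [0.576, 0.203, 0.193], [0.576, 0.201, 0.193], [0.578, 0.2, 0.187], [0.577, 0.197, 0.19], [0.577, 0.194, 0.19], [0.582, 0.195, 0.171], [0.573, 0.21, 0.194], [0.574, 0.208, 0.19], [0.574, 0.206, 0.191], [0.574, 0.204, 0.19], [0.573, 0.2, 0.195], [0.574, 0.198, 0.193], [0.574, 0.196, 0.192]]
mug 245 [ 0.5135 -0.2692  0.099 ] ((511.938232421875, -268.39617919921875), (89.43312072753906, 91.82302856445312), 18.100770950317383)
```

View pics/tc.png

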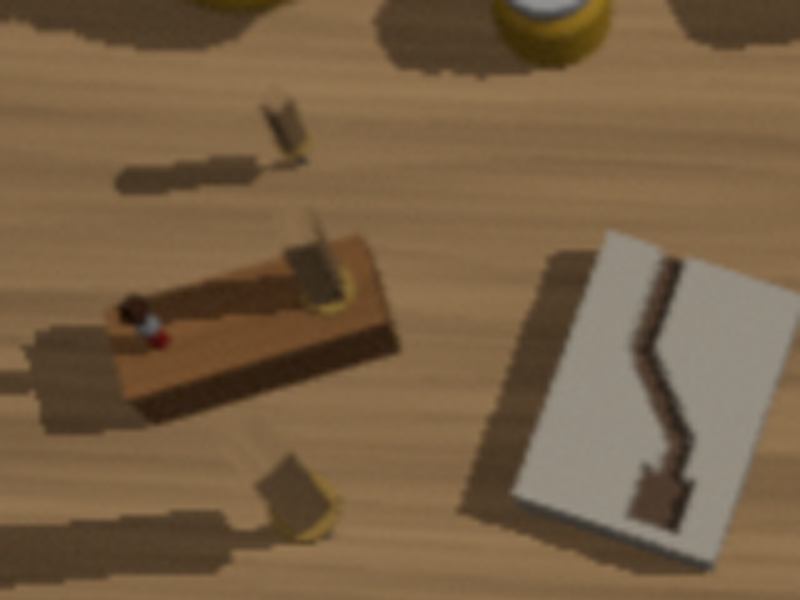

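View pics/sc.png

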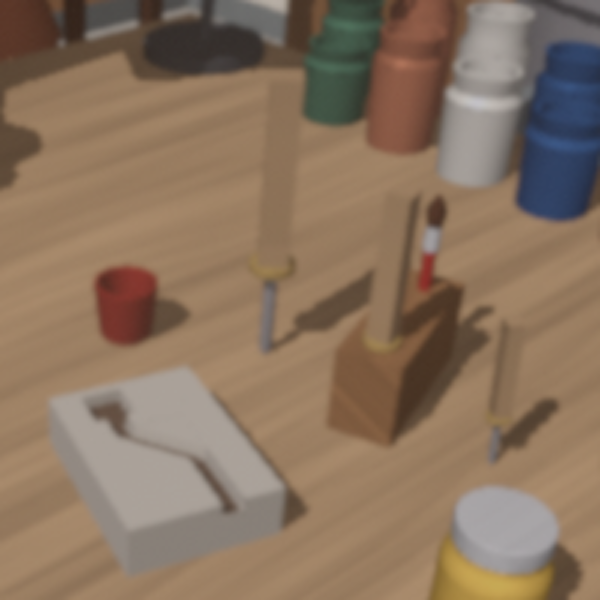

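The crops confirm it: the middle-sized stylus stands in the block, with its handle top near crop (300,230) in the top view and its collar at (325,300). The mould's well is at top-crop (660,500), the bends near (683,440) and (645,345), and the open end near (672,262). Next I refine the numbers.

Run:
```python
from h import *
t=grab('top');s=grab('scene');Pt=cloud(t);Ps=cloud(s)
# mould frame from the top face, each view
for n,P in(('top',Pt),('scene',Ps)):
    d=np.linalg.norm(P[...,:2]-[.541,.03],axis=-1)<.1
    Q=P[d&(P[...,2]>.036)&(P[...,2]<.046)];r=cv2.minAreaRect((Q[:,:2]*1000).astype(np.float32))
    print(n,r,np.median(Q[:,2]))
    a=np.deg2rad(r[2]-90 if r[1][0]<r[1][1] else r[2]);c=np.array(r[0])/1000
    f=t if n=='top' else s
    hsv=cv2.cvtColor(f['img'],cv2.COLOR_BGR2HSV)
    M=d&(hsv[...,1]>70)&(P[...,2]>.02)
    v,u=np.nonzero(M);W=onplane(f,np.c_[u,v],.03)[:,:2]-c
    ca,sa=np.cos(a),np.sin(a);x=(W@[ca,sa])*1000;y=(W@[-sa,ca])*1000
    k=(abs(x)<76)&(abs(y)<50);x,y=x[k],y[k]
    for b in np.arange(-75,76,6):
        q=y[(x>=b)&(x<b+6)]
        if len(q)>3:print(int(b+3),len(q),'y',q.min().round(1),q.mean().round(1),q.max().round(1))
    Q=P[d&(P[...,2]>.02)&(P[...,2]<.0335)]-np.r_[c,0];X=Q[:,:2]@[ca,sa]*1000;Y=Q[:,:2]@[-sa,ca]*1000
    # block and stylus top
    db=np.linalg.norm(P[...,:2]-[.5657,.2447],axis=-1)<.085
    Q=P[db&(P[...,2]>.066)&(P[...,2]<.075)];print('block',len(Q),cv2.minAreaRect((Q[:,:2]*1000).astype(np.float32)))
    Q=P[(np.linalg.norm(P[...,:2]-[.582,.204],axis=-1)<.03)&(P[...,2]>.183)];print('stop',len(Q),Q.mean(0).round(4),cv2.minAreaRect((Q[:,:2]*1000).astype(np.float32)))
    for h in(.1,.13,.16):
        Q=P[(np.linalg.norm(P[...,:2]-[.582,.204],axis=-1)<.03)&(abs(P[...,2]-h)<.015)];print(h,len(Q),Q.mean(0).round(4) if len(Q) else '')
st=manip.state();Rm=R.from_quat(np.roll(st['tool_rot'],-1)).as_matrix();print(Rm.round(3),st['time'])
```

```text
top ((541.7925415039062, 30.042030334472656), (110.55524444580078, 151.35044860839844), 74.00957489013672) 0.041220457509303365
-60 21 y -30.6 -18.7 -6.7
-54 24 y -30.5 -18.8 -6.6
-48 21 y -29.7 -17.9 -6.4
-42 20 y -30.4 -18.1 -7.2
-36 10 y -26.2 -18.7 -9.6
-30 8 y -22.8 -18.4 -14.5
-24 7 y -21.9 -18.6 -15.2
-18 10 y -22.7 -16.2 -10.1
-12 12 y -17.6 -11.7 -5.0
-6 11 y -12.5 -5.4 2.6
0 11 y -8.3 -1.6 4.3
6 12 y -3.1 4.4 12.0
12 10 y 4.5 9.9 17.1
18 9 y 9.6 14.3 18.9
24 7 y 13.9 17.2 20.7
30 7 y 14.0 17.6 21.5
36 7 y 13.3 16.9 20.8
42 7 y 13.5 17.4 21.0
48 7 y 14.4 17.9 21.2
54 7 y 13.6 17.1 20.4
60 7 y 13.8 17.6 21.3
66 7 y 13.0 16.9 20.6
72 7 y 13.9 17.3 20.8
block 780 ((565.5823974609375, 244.90333557128906), (52.29882049560547, 138.37533569335938), 21.094358444213867)
stop 63 [0.58   0.2033 0.1909] ((580.9572143554688, 203.52310180664062), (19.040807723999023, 17.91912841796875), 12.476336479187012)
0.1 29 [0.5745 0.1993 0.1004]
0.13 30 [0.5745 0.2    0.129 ]
0.16 30 [0.5748 0.1998 0.1585]
scene ((542.0280151367188, 31.266292572021484), (111.82275390625, 153.96505737304688), 73.8487319946289) 0.041959215308862985
-66 9 y -22.6 -15.4 -7.8
-60 13 y -21.9 -14.6 -7.2
-54 9 y -17.3 -12.4 -6.5
-48 7 y -16.6 -13.0 -9.3
60 4 y 18.6 20.4 21.8
block 557 ((566.1139526367188, 244.8717498779297), (50.69457244873047, 144.56423950195312), 19.50990867614746)
stop 90 [0.5831 0.2003 0.1901] ((581.0562133789062, 202.99343872070312), (18.665550231933594, 19.790016174316406), 17.681724548339844)
0.1 138 [0.5846 0.198  0.1001]
0.13 143 [0.5845 0.1978 0.1301]
0.16 156 [0.5847 0.1984 0.1598]
[[ 0.366 -0.    -0.931]
 [ 0.931 -0.001  0.366]
 [-0.001 -1.     0.   ]] 0.3
```

Call:
drive_tool --motion '[[[0, -0.25, 0], [0, 1, 0], -0.2], [[0, -0.25, 0], [0, 1, 0], -0.2], [[0, -0.25, 0], [0, 1, 0], -0.2], [[0, -0.25, 0], [0, 1, 0], -0.2], [[0, -0.25, 0], [0, 1, 0], -0.2], [[0, -0.25, 0], [0, 1, 0], -0.2], [[0, -0.25, 0], [0, 1, 0], -0.2], [[0, -0.25, 0], [0, 1, 0], -0.2], [[0, -0.25, 0], [0, 1, 0], -0.2], [[0, -0.25, 0], [0, 1, 0], -0.2], [[0, -0.25, 0], [0, 0.5, 0], -0.2]]'

```text
time: 1.4
tool_pos: [0.2288, 0.5815, 0.3001]
tool_rot: [-0.7, 0.7, 0.098, -0.098]
contact_force: [-0.6, 0.2, -0.2]
gripper_width: 0.597
```

```bash
cat > d.py <<'E'
from h import *
c=np.array([.5415,.0305]);A=np.deg2rad(-16)
def mw(x,y,z=.03): return np.r_[c+np.array([[np.cos(A),-np.sin(A)],[np.sin(A),np.cos(A)]])@[x,y],z]
SEAM=[mw(*p) for p in[(-.052,-.0177),(-.020,-.0177),(0,0),(.020,.0177),(.042,.0177),(.064,.0177)]]
def st():
    s=manip.state();Rm=R.from_quat(np.roll(s['tool_rot'],-1)).as_matrix();return s,Rm
def units(target):
    s,Rm=st();return (Rm.T@(np.asarray(target)-s['tool_pos'])/.025).round(2)
E
python3 - <<'E'
from d import *
s,Rm=st();print(s['time'],s['tool_pos'].round(4),s['gripper_width'],Rm.round(3),s['joint_pos'].round(2))
print('units to above stylus',units([.581,.2033,.30]),units([.581,.2033,.131]));print(np.round(SEAM,4))
P=cloud(grab('scene'));Q=P[(np.linalg.norm(P[...,:2]-[.475,.21],axis=-1)<.05)&(P[...,2]>.1)];print('big',Q.max(0),Q.mean(0))
E
```

```text
1.4 [0.2288 0.5815 0.3001] 0.5972447223343459 [[ 0.962 -0.    -0.274]
 [ 0.274 -0.     0.962]
 [-0.    -1.    -0.   ]] [1.08 0.02 1.53 0.   1.59 0.8 ]
units to above stylus [ 9.410e+00  1.000e-02 -1.841e+01] [  9.41   6.77 -18.41]
[[0.4866 0.0278 0.03  ]
 [0.5174 0.019  0.03  ]
 [0.5415 0.0305 0.03  ]
 [0.5656 0.042  0.03  ]
 [0.5868 0.0359 0.03  ]
 [0.6079 0.0299 0.03  ]]
big [0.48744033 0.25987156 0.15220154] [0.47523293 0.25140269 0.11935367]
```

Call:
drive_tool --motion '[[[0.5, 0, -1], [0, 0, 0], -0.2], [[0.5, 0, -1], [0, 0, 0], -0.2], [[0.5, 0, -1], [0, 0, 0], -0.2], [[0.5, 0, -1], [0, 0, 0], -0.2], [[0.5, 0, -1], [0, 0, 0], -0.2], [[0.5, 0, -1], [0, 0, 0], -0.2], [[0.5, 0, -1], [0, 0, 0], -0.2], [[0.5, 0, -1], [0, 0, 0], -0.2], [[0.5, 0, -1], [0, 0, 0], -0.2], [[0.5, 0, -1], [0, 0, 0], -0.2], [[0.5, 0, -1], [0, 0, 0], -0.2], [[0.5, 0, -1], [0, 0, 0], -0.2]]'

```text
time: 2.65
tool_pos: [0.4564, 0.3337, 0.2998]
tool_rot: [-0.7, 0.7, 0.099, -0.099]
contact_force: [0.1, 0.9, 0.2]
gripper_width: 0.603
```

Call:
drive_tool --motion '[[[0.43, 0, -0.8], [0, 0, 0], -0.2], [[0.43, 0, -0.8], [0, 0, 0], -0.2], [[0.43, 0, -0.8], [0, 0, 0], -0.2], [[0.43, 0, -0.8], [0, 0, 0], -0.2], [[0.43, 0, -0.8], [0, 0, 0], -0.2], [[0.43, 0, -0.8], [0, 0, 0], -0.2], [[0.43, 0, -0.8], [0, 0, 0], -0.2], [[0.4, 0, -0.8], [0, 0, 0], -0.2], [[0, 0, 0], [0, 0, 0], -0.2]]'

```text
time: 3.55
tool_pos: [0.5831, 0.2026, 0.2994]
tool_rot: [-0.7, 0.701, 0.098, -0.098]
contact_force: [-0.2, 0.4, -0.3]
gripper_width: 0.598
```

Run:
```python
from d import *
s,Rm=st();print(s['time'],s['tool_pos'].round(4),units([.581,.2033,.131]))
f=grab('scene');cv2.imwrite('pics/pre.png',cv2.resize(f['img'][20:260,290:530],None,fx=2.4,fy=2.4))
```

```text
3.55 [0.5831 0.2026 0.2994] [-0.07  6.74  0.05]
```

View pics/pre.png

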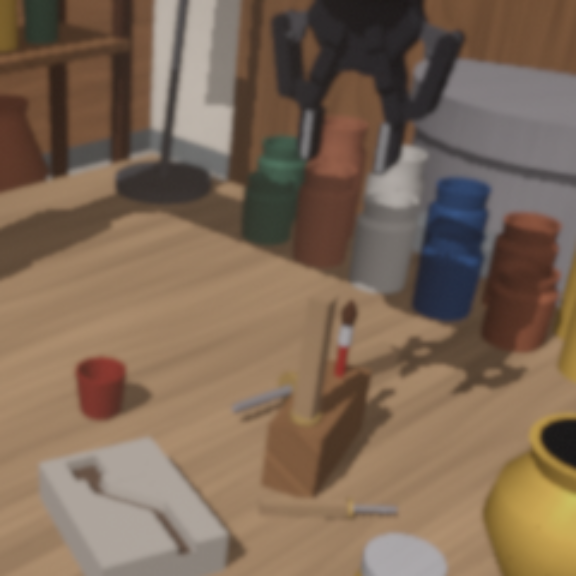

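The picture shows the gripper centred above the stylus, with the handle top at (322,305). The two free-standing look-alikes have toppled on their own and are clear of the gripper. I'll descend and grip.

Call:
drive_tool --motion '[[[-0.07, 0.8, 0.05], [0, 0, 0], -0.2], [[0, 0.8, 0], [0, 0, 0], -0.2], [[0, 0.8, 0], [0, 0, 0], -0.2], [[0, 0.8, 0], [0, 0, 0], -0.2], [[0, 0.8, 0], [0, 0, 0], -0.2], [[0, 0.8, 0], [0, 0, 0], -0.2], [[0, 0.8, 0], [0, 0, 0], -0.2], [[0, 0.7, 0], [0, 0, 0], -0.2], [[0, 0.44, 0], [0, 0, 0], -0.2], [[0, 0, 0], [0, 0, 0], -0.2]]'

```text
time: 4.6
tool_pos: [0.5784, 0.2052, 0.1294]
tool_rot: [-0.7, 0.7, 0.097, -0.1]
contact_force: [-0.6, 0.1, 0.1]
gripper_width: 0.603
```

Call:
drive_tool --motion '[[[0, 0, 0], [0, 0, 0], 0.2], [[0, 0, 0], [0, 0, 0], 0.5], [[0, 0, 0], [0, 0, 0], 1], [[0, 0, 0], [0, 0, 0], 1], [[0, 0, 0], [0, 0, 0], 1], [[0, 0, 0], [0, 0, 0], 1], [[0, 0, 0], [0, 0, 0], 1], [[0, 0, 0], [0, 0, 0], 1]]'

```text
time: 5.4
tool_pos: [0.5807, 0.2053, 0.133]
tool_rot: [0.7, -0.7, -0.099, 0.098]
contact_force: [-0.5, -1.3, 5.6]
gripper_width: 0.199
```

Call:
drive_tool --motion '[[[0, -0.4, 0], [0, 0, 0], 1], [[0, -0.6, 0], [0, 0, 0], 1], [[0, -0.6, 0], [0, 0, 0], 1], [[0, -0.6, 0], [0, 0, 0], 1], [[0, -0.6, 0], [0, 0, 0], 1], [[0, -0.6, 0], [0, 0, 0], 1], [[0, -0.6, 0], [0, 0, 0], 1], [[0, 0, 0], [0, 0, 0], 1], [[0, 0, 0], [0, 0, 0], 1]]'

```text
time: 6.3
tool_pos: [0.58, 0.2052, 0.232]
tool_rot: [0.7, -0.7, -0.099, 0.098]
contact_force: [-0.1, -0.2, -0.5]
gripper_width: 0.202
```

Run:
```python
from d import *
f=grab('scene');Z=[]
for i in range(5):
    s,Rm=st();Z.append(s['tool_pos']);f=grab('scene')
print(np.round(Z,4),s['contact_force'],s['gripper_width'])
cv2.imwrite('pics/lift.png',cv2.resize(f['img'][20:260,290:530],None,fx=2.4,fy=2.4))
print(pix(f,Z[-1]),[ (pix(f,[*Z[-1][:2],z])-[290,20])*2.4 for z in(.11,.17)])
```

```text
[[0.5796 0.2051 0.2309]
 [0.5793 0.205  0.2304]
 [0.5793 0.205  0.2302]
 [0.5793 0.205  0.2301]
 [0.5793 0.205  0.2303]] [ 0.00255787  0.62194295 -1.41345753] 0.20325504346874632
[[426.43487481 125.55948941]] [array([[308.59255409, 380.82014674]]), array([[317.66764581, 319.8775375 ]])]
```

View pics/lift.png

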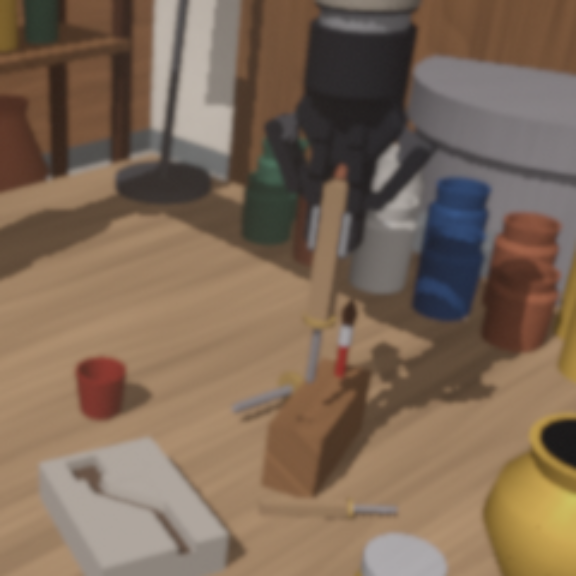

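The lift worked: the stylus hangs from the gripper with its collar at (318,322) and its tip near (313,380), about where I predicted. I'll measure the stylus axis and tilt from depth.

```bash
cat >> d.py <<'E'
def axis(n='scene'):
    f=grab(n);P=cloud(f);s,Rm=st();p=s['tool_pos']
    out=[]
    for a,b in((-.128,-.110),(-.105,-.085),(-.085,-.065),(-.045,-.025),(-.03,-.01)):
        Q=P[(np.linalg.norm(P[...,:2]-p[:2],axis=-1)<.025)&(P[...,2]>p[2]+a)&(P[...,2]<p[2]+b)]
        if len(Q)>4: out.append((len(Q),(np.median(Q,0)-p).round(4)))
    return p.round(4),out
E
python3 - <<'E'
from d import *
for n in('scene','top'):
    p,o=axis(n);print(n,p,*o,sep='\n')
# straight geometry for the surface centre seen from scene
s,Rm=st();print(units([SEAM[0][0],SEAM[0][1],.2303]))
E
```

```text
scene
[0.5795 0.2051 0.2307]
(14, array([ 0.0024, -0.0048, -0.1141]))
(33, array([ 0.003 , -0.0047, -0.0941]))
(34, array([ 0.003 , -0.0042, -0.0751]))
(114, array([ 0.0063, -0.0087, -0.0352]))
(117, array([ 0.0069, -0.0083, -0.0195]))
top
[0.5796 0.2051 0.231 ]
[-5.53  0.03 -5.79]
```

Call:
drive_tool --motion '[[[-0.3, 0, -0.3], [0, 0, 0], 1], [[-0.5, 0, -0.5], [0, 0, 0], 1], [[-0.6, 0, -0.6], [0, 0, 0], 1], [[-0.6, 0, -0.6], [0, 0, 0], 1], [[-0.6, 0, -0.6], [0, 0, 0], 1], [[-0.6, 0, -0.6], [0, 0, 0], 1], [[-0.6, 0, -0.6], [0, 0, 0], 1], [[-0.6, 0, -0.6], [0, 0, 0], 1], [[-0.5, 0, -0.6], [0, 0, 0], 1], [[-0.4, 0, -0.4], [0, 0, 0], 1], [[-0.25, 0, -0.31], [0, 0, 0], 1], [[0, 0, 0], [0, 0, 0], 1]]'

```text
time: 7.9
tool_pos: [0.4856, 0.0288, 0.2316]
tool_rot: [-0.7, 0.7, 0.098, -0.098]
contact_force: [0.3, 0.3, -0.9]
gripper_width: 0.205
```

Call:
drive_tool --motion '[[[0, 0.4, 0], [0, 0, 0], 1], [[0, 0.4, 0], [0, 0, 0], 1], [[0, 0.4, 0], [0, 0, 0], 1], [[0, 0.4, 0], [0, 0, 0], 1], [[0, 0, 0], [0, 0, 0], 1], [[0, 0, 0], [0, 0, 0], 1], [[0, 0, 0], [0, 0, 0], 1]]'

```text
time: 8.6
tool_pos: [0.4863, 0.0297, 0.192]
tool_rot: [-0.7, 0.7, 0.099, -0.098]
contact_force: [0.2, 0.7, -1.1]
gripper_width: 0.203
```

Run:
```python
from d import *
p,o=axis();print(p,*o,sep='\n')
T=SEAM[0]+[-.001,.0017,0];T[2]=p[2];print(units(T))
f=grab('scene');S=np.array(SEAM);s,_=st();p=s['tool_pos']
tip=p+[.001,-.0017,-.1203];im=cv2.resize(f['img'][130:290,250:410],None,fx=4,fy=4,interpolation=cv2.INTER_CUBIC)[:600]
for q in pix(f,S): cv2.circle(im,tuple(int(v) for v in (q-[250,130])*4+2),3,(0,255,0),-1)
cv2.circle(im,tuple(int(v) for v in (pix(f,tip)[0]-[250,130])*4+2),3,(0,0,255),1)
cv2.imwrite('pics/well.png',im);print(s['time'],tip)
```

```text
[0.4864 0.0296 0.1922]
(14, array([ 0.0045, -0.0018, -0.1142]))
(34, array([ 0.0038, -0.0024, -0.0946]))
(29, array([ 0.0044, -0.0027, -0.0748]))
(121, array([ 0.0079, -0.0075, -0.0348]))
(120, array([ 0.0081, -0.0073, -0.0202]))
[-0.03  0.    0.  ]
8.7 [0.48735159 0.02790181 0.07197879]
```

View pics/well.png

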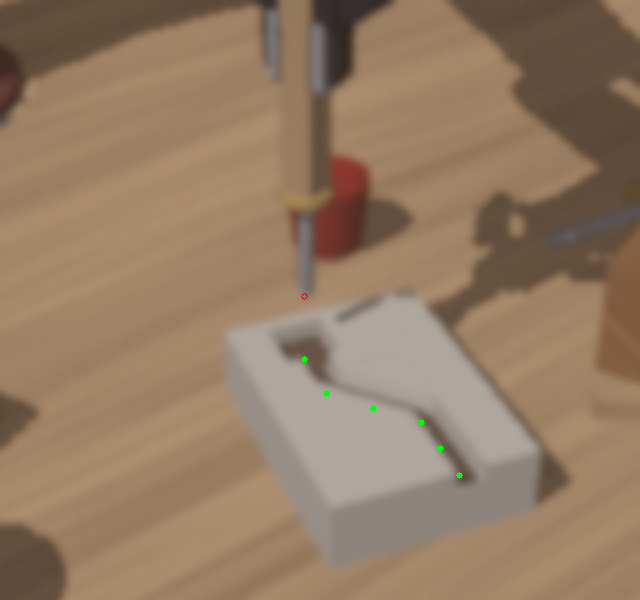

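The tip shows at (305,296), right on its predicted marker and in line with the well. The seam markers sit in the groove, and the near wall hides part of the floor. I'll descend into the well.

Call:
drive_tool --motion '[[[-0.03, 0.25, 0], [0, 0, 0], 1], [[0, 0.25, 0], [0, 0, 0], 1], [[0, 0.25, 0], [0, 0, 0], 1], [[0, 0.25, 0], [0, 0, 0], 1], [[0, 0.25, 0], [0, 0, 0], 1], [[0, 0.2, 0], [0, 0, 0], 1], [[0, 0.11, 0], [0, 0, 0], 1], [[0, 0, 0], [0, 0, 0], 1], [[0, 0, 0], [0, 0, 0], 1]]'

```text
time: 9.6
tool_pos: [0.4853, 0.0294, 0.1528]
tool_rot: [-0.7, 0.7, 0.099, -0.098]
contact_force: [-1.2, -0.4, 1.3]
gripper_width: 0.203
```

Run:
```python
from d import *
f=grab('scene');P=cloud(f);s,Rm=st();p=s['tool_pos'];print(s['time'],p.round(4),s['contact_force'].round(2),'tip z',p[2]-.1203)
g=f['img'].astype(float);val=g.max(2)
# last leg: saturation/darkness profile across the groove in mould y on plane z=.03
from scipy.ndimage import map_coordinates
ys=np.arange(0,.036,.002)
for x in(.03,.04,.05,.06):
    uv=pix(f,[mw(x,y,.03) for y in ys]);print(x,[int(map_coordinates(val,[[q[1]],[q[0]]],order=1)[0]) for q in uv])
print((ys*1000).astype(int))
for i in range(6):
    a=np.array(SEAM[i])+[-.001,.0015,0];b=SEAM[min(i+1,5)]+np.array([-.001,.0015,0])
    d=Rm.T@np.r_[(b-a)[:2],0]/.025;print(i,d.round(3),np.linalg.norm(b-a))
T=SEAM[0]+[-.001,.0015,0];T[2]=p[2];print(units(T))
```

```text
9.65 [0.4853 0.0294 0.1529] [-0.91 -0.31  1.09] tip z 0.032571998079885936
0.03 [176, 176, 175, 175, 176, 175, 174, 169, 157, 135, 110, 106, 117, 134, 147, 154, 158, 164]
0.04 [176, 176, 176, 175, 175, 175, 174, 169, 156, 134, 112, 106, 118, 134, 146, 153, 158, 165]
0.05 [175, 175, 176, 176, 176, 175, 173, 168, 155, 134, 113, 107, 117, 135, 148, 153, 159, 165]
0.06 [166, 166, 167, 166, 166, 165, 164, 158, 143, 121, 106, 106, 118, 135, 147, 152, 155, 160]
[ 0  2  4  6  8 10 12 14 16 18 20 22 24 26 28 30 32 34]
0 [ 1.085  0.    -0.679] 0.03200000000000005
1 [1.054 0.    0.176] 0.02670748958625647
2 [1.054 0.    0.176] 0.02670748958625647
3 [ 0.746  0.    -0.467] 0.022000000000000092
4 [ 0.746  0.    -0.467] 0.021999999999999985
5 [0. 0. 0.] 0.0
[ 0.01  0.   -0.01]
```

The tip is in the well: z is about 32.6 mm and there is no real contact force. Now leg 1, at about 27 mm/s.

Call:
drive_tool --motion '[[[0.092, 0, -0.055], [0, 0, 0], 1], [[0.092, 0, -0.055], [0, 0, 0], 1], [[0.092, 0, -0.055], [0, 0, 0], 1], [[0.092, 0, -0.055], [0, 0, 0], 1], [[0.092, 0, -0.055], [0, 0, 0], 1], [[0.092, 0, -0.055], [0, 0, 0], 1], [[0.092, 0, -0.055], [0, 0, 0], 1], [[0.092, 0, -0.055], [0, 0, 0], 1], [[0.092, 0, -0.055], [0, 0, 0], 1], [[0.092, 0, -0.055], [0, 0, 0], 1], [[0.092, 0, -0.055], [0, 0, 0], 1], [[0.092, 0, -0.055], [0, 0, 0], 1]]'

```text
time: 10.85
tool_pos: [0.5165, 0.0211, 0.1527]
tool_rot: [0.7, -0.7, -0.099, 0.099]
contact_force: [-3.0, 0.5, 5.0]
gripper_width: 0.203
```

Run:
```python
from d import *
s,Rm=st();p=s['tool_pos'];print(s['time'],p.round(4),s['contact_force'].round(2),p[2]-.1203)
T=SEAM[1]+[-.001+.0002,.0015+.0007,0];T[2]=p[2];print(units(T))
```

```text
10.85 [0.5165 0.0211 0.1527] [-2.99  0.52  4.98] 0.03236818236237689
[ 0.01 -0.    0.  ]
```

The light floor contact (5 N) suggests the tip is slightly low, so I'll ease up 1 mm along the slanting leg.

Call:
drive_tool --motion '[[[0.096, -0.01, 0.016], [0, 0, 0], 1], [[0.096, -0.01, 0.016], [0, 0, 0], 1], [[0.096, -0.01, 0.016], [0, 0, 0], 1], [[0.096, -0.01, 0.016], [0, 0, 0], 1], [[0.096, 0, 0.016], [0, 0, 0], 1], [[0.096, 0, 0.016], [0, 0, 0], 1], [[0.096, 0, 0.016], [0, 0, 0], 1], [[0.096, 0, 0.016], [0, 0, 0], 1], [[0.096, 0, 0.016], [0, 0, 0], 1], [[0.096, 0, 0.016], [0, 0, 0], 1], [[0.096, 0, 0.016], [0, 0, 0], 1], [[0.096, 0, 0.016], [0, 0, 0], 1]]'

```text
time: 12.05
tool_pos: [0.5428, 0.0338, 0.1536]
tool_rot: [-0.7, 0.7, 0.099, -0.099]
contact_force: [-0.1, -0.8, 0.6]
gripper_width: 0.202
```

Call:
drive_tool --motion '[[[0.096, 0, 0.016], [0, 0, 0], 1], [[0.096, 0, 0.016], [0, 0, 0], 1], [[0.096, 0, 0.016], [0, 0, 0], 1], [[0.096, 0, 0.016], [0, 0, 0], 1], [[0.096, 0, 0.016], [0, 0, 0], 1], [[0.096, 0, 0.016], [0, 0, 0], 1], [[0.096, 0, 0.016], [0, 0, 0], 1], [[0.096, 0, 0.016], [0, 0, 0], 1], [[0.096, 0, 0.016], [0, 0, 0], 1], [[0.096, 0, 0.016], [0, 0, 0], 1]]'

```text
time: 13.05
tool_pos: [0.5648, 0.0443, 0.1535]
tool_rot: [0.7, -0.7, -0.099, 0.099]
contact_force: [0.5, -0.1, -0.3]
gripper_width: 0.204
```

Run:
```python
from d import *
s,Rm=st();p=s['tool_pos'];print(s['time'],p.round(4),s['contact_force'].round(2),p[2]-.1203)
for k in(3,5):
    T=SEAM[k]+[-.001+.0002,.0015+.0007,0];T[2]=p[2];print(units(T))
p,o=axis();print(p,*o,sep='\n')
```

```text
13.05 [0.5648 0.0443 0.1535] [ 0.47 -0.1  -0.33] 0.033237348715271106
[ 0. -0. -0.]
[ 1.49 -0.   -0.94]
[0.565  0.0444 0.1536]
(279, array([ 0.0032,  0.0009, -0.1123]))
(33, array([ 0.004 , -0.0033, -0.0957]))
(28, array([ 0.0039, -0.0035, -0.0771]))
(111, array([ 0.0073, -0.0075, -0.0351]))
(116, array([ 0.008 , -0.0077, -0.0198]))
```

Call:
drive_tool --motion '[[[0.088, 0, -0.055], [0, 0, 0], 1], [[0.088, 0, -0.055], [0, 0, 0], 1], [[0.088, 0, -0.055], [0, 0, 0], 1], [[0.088, 0, -0.055], [0, 0, 0], 1], [[0.088, 0, -0.055], [0, 0, 0], 1], [[0.088, 0, -0.055], [0, 0, 0], 1], [[0.088, 0, -0.055], [0, 0, 0], 1], [[0.088, 0, -0.055], [0, 0, 0], 1], [[0.088, 0, -0.055], [0, 0, 0], 1], [[0.088, 0, -0.055], [0, 0, 0], 1], [[0.088, 0, -0.055], [0, 0, 0], 1], [[0.088, 0, -0.055], [0, 0, 0], 1]]'

```text
time: 14.3
tool_pos: [0.5947, 0.0356, 0.1536]
tool_rot: [-0.7, 0.7, 0.099, -0.099]
contact_force: [-0.1, -0.6, -1.0]
gripper_width: 0.202
```

Call:
drive_tool --motion '[[[0.088, 0, -0.055], [0, 0, 0], 1], [[0.088, 0, -0.055], [0, 0, 0], 1], [[0.088, 0, -0.055], [0, 0, 0], 1], [[0.088, 0, -0.055], [0, 0, 0], 1], [[0.088, 0, -0.055], [0, 0, 0], 1], [[0, 0, 0], [0, 0, 0], 1], [[0, 0, 0], [0, 0, 0], 1]]'

```text
time: 15.0
tool_pos: [0.607, 0.0321, 0.1535]
tool_rot: [0.7, -0.7, -0.099, 0.099]
contact_force: [0.3, -0.2, -0.9]
gripper_width: 0.203
```

Run:
```python
from d import *
s,Rm=st();p=s['tool_pos'];print(s['time'],p.round(4),s['contact_force'].round(2),p[2]-.1203)
T=SEAM[5]+[-.001+.0002,.0015+.0007,0];T[2]=p[2];print(units(T))
f=grab('scene');tip=p+[.001,-.0017,-.1203]
im=cv2.resize(f['img'][130:290,250:410],None,fx=4,fy=4,interpolation=cv2.INTER_CUBIC)[:600]
q=(pix(f,SEAM[5])[0]-[250,130])*4+2;cv2.circle(im,(int(q[0]),int(q[1])),3,(0,255,0),-1)
cv2.imwrite('pics/end.png',im)
P=cloud(grab('top'));d=P[(np.linalg.norm(P[...,:2]-[.512,-.268],axis=-1)<.055)&(P[...,2]>.094)&(P[...,2]<.106)]
print('mug',cv2.minEnclosingCircle((d[:,:2]*1000).astype(np.float32)),cv2.fitEllipse(cv2.convexHull((d[:,:2]*1000).astype(np.float32))))
```

```text
15.0 [0.607  0.0321 0.1535] [ 0.26 -0.19 -0.86] 0.03322201855330535
[ 0. -0. -0.]
mug ((511.64434814453125, -268.353271484375), 45.6837272644043) ((511.7542724609375, -268.26025390625), (89.4364013671875, 90.8467788696289), 16.50943374633789)
```

View pics/end.png

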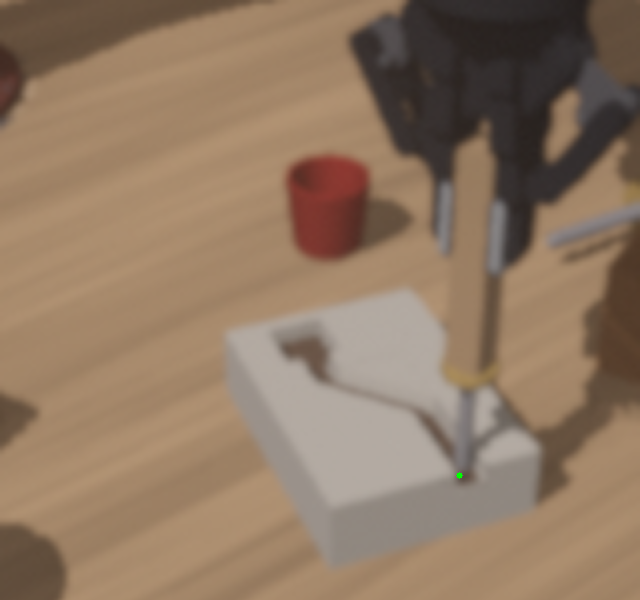

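The tip is at the seam's open end, at (462,475) on the marker. I'll lift straight up, carry it over the mug, tilt 20° and check.

Call:
drive_tool --motion '[[[0, -0.3, 0], [0, 0, 0], 1], [[0, -0.6, 0], [0, 0, 0], 1], [[0, -0.8, 0], [0, 0, 0], 1], [[0, -0.8, 0], [0, 0, 0], 1], [[0, -0.8, 0], [0, 0, 0], 1], [[0, -0.5, 0], [0, 0, 0], 1], [[0, -0.2, 0], [0, 0, 0], 1]]'

```text
time: 15.8
tool_pos: [0.608, 0.032, 0.2567]
tool_rot: [-0.7, 0.701, 0.1, -0.097]
contact_force: [0.6, 0.7, -1.1]
gripper_width: 0.2
```

Call:
drive_tool --motion '[[[-0.2, 0, -0.4], [0, 0, 0], 1], [[-0.4, 0, -0.7], [0, 0, 0], 1], [[-0.6, 0, -1], [0, 0, 0], 1], [[-0.6, 0, -1], [0, 0, 0], 1], [[-0.6, 0, -1], [0, 0, 0], 1], [[-0.6, 0, -1], [0, 0, 0], 1], [[-0.6, 0, -1], [0, 0, 0], 1], [[-0.6, 0, -1], [0, 0, 0], 1], [[-0.6, 0, -1], [0, 0, 0], 1], [[-0.6, 0, -1], [0, 0, 0], 1], [[-0.6, 0, -1], [0, 0, 0], 1], [[-0.56, 0, -1], [0, 0, 0], 1]]'

```text
time: 17.0
tool_pos: [0.5244, -0.2813, 0.2519]
tool_rot: [0.701, -0.7, -0.098, 0.099]
contact_force: [0.1, 0.1, -0.8]
gripper_width: 0.201
```

Call:
drive_tool --motion '[[[-0.4, 0, -0.5], [0, 0, 0], 1], [[0, 0, -0.29], [0, 0, 0], 1], [[0, 0, 0], [1, 0, 0], 1], [[0, 0, 0], [1, 0, 0], 1], [[0, 0, 0], [1, 0, 0], 1], [[0, 0, 0], [1, 0, 0], 1], [[0, 0, 0], [0, 0, 0], 1], [[0, 0, 0], [0, 0, 0], 1]]'

```text
time: 17.8
tool_pos: [0.522, -0.3013, 0.2528]
tool_rot: [0.811, -0.568, -0.08, 0.115]
contact_force: [0.7, 0.7, -1.0]
gripper_width: 0.2
```

Run:
```python
from d import *
s,Rm=st();p=s['tool_pos'];print(s['time'],p.round(4),s['contact_force'].round(2));print(Rm.round(3))
tip=p+Rm@[0.0005,.1203,-.0019];print('tip',tip.round(4))
zt=np.array([-.274,.962,0]);G=np.array([.5117,-.2683,0])+.005*zt
print('units', (Rm.T@(np.r_[G[:2],.009]-tip)/.025).round(2),'horizontal first',(Rm.T@(np.r_[G[:2],tip[2]]-tip)/.025).round(2))
f=grab('scene');cv2.imwrite('pics/mug.png',cv2.resize(f['img'][130:330,100:340],None,fx=3,fy=3)[:600])
print((pix(f,tip)-[100,130])*3)
```

```text
17.8 [ 0.522  -0.3013  0.2528] [ 0.69  0.7  -0.99]
[[ 0.961 -0.095 -0.26 ]
 [ 0.277  0.328  0.903]
 [-0.001 -0.94   0.342]]
tip [ 0.5115 -0.2633  0.1391]
units [-0.05  4.89 -1.77] horizontal first [-0.05  0.    0.01]
[[271.35900457 330.00730842]]
```

View pics/mug.png

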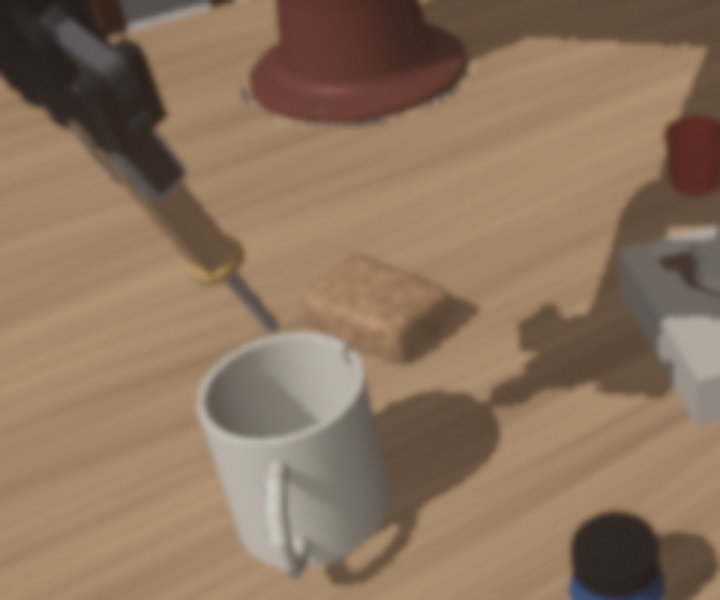

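The tilted stylus hangs with its tip at (272,328), as predicted, over the mug's mouth, which is centred near (283,388). Now I lower it.

Call:
drive_tool --motion '[[[-0.05, 0.4, -0.15], [0, 0, 0], 1], [[0, 0.5, -0.18], [0, 0, 0], 1], [[0, 0.5, -0.18], [0, 0, 0], 1], [[0, 0.5, -0.18], [0, 0, 0], 1], [[0, 0.5, -0.18], [0, 0, 0], 1], [[0, 0.5, -0.18], [0, 0, 0], 1], [[0, 0.5, -0.18], [0, 0, 0], 1], [[0, 0.5, -0.18], [0, 0, 0], 1], [[0, 0.4, -0.15], [0, 0, 0], 1], [[0, 0.3, -0.1], [0, 0, 0], 1], [[0, 0.2, -0.07], [0, 0, 0], 1], [[0, 0, 0], [0, 0, 0], 1]]'

```text
time: 19.05
tool_pos: [0.5202, -0.3014, 0.1252]
tool_rot: [0.811, -0.568, -0.08, 0.114]
contact_force: [-0.5, 0.1, -1.6]
gripper_width: 0.203
```

Run:
```python
from d import *
s,Rm=st();p=s['tool_pos'];print(s['time'],p.round(4),s['contact_force'].round(2));tip=p+Rm@[0.0005,.1203,-.0019];print('tip',tip.round(4))
G=np.array([.5103,-.2635,.009]);print((Rm.T@(G-tip)/.025).round(2))
```

```text
19.05 [ 0.5202 -0.3014  0.1252] [-0.47  0.11 -1.56]
tip [ 0.5097 -0.2633  0.0115]
[ 0.02  0.09 -0.05]
```

Call:
drive_tool --motion '[[[0.02, 0.1, -0.04], [0, 0, 0], 1], [[0, 0, 0], [0, 0, 0], 1], [[0, 0, 0], [0, 0, 0], 0.4], [[0, 0, 0], [0, 0, 0], 0.2], [[0, 0, 0], [0, 0, 0], 0], [[0, 0, 0], [0, 0, 0], -0.2], [[0, 0, 0], [0, 0, 0], -0.2], [[0, 0, 0], [0, 0, 0], -0.2], [[0, 0, 0], [0, 0, 0], -0.2]]'

```text
time: 19.95
tool_pos: [0.521, -0.3016, 0.1233]
tool_rot: [0.811, -0.568, -0.08, 0.114]
contact_force: [0.1, -0.0, 0.6]
gripper_width: 0.598
```

Run:
```python
from d import *
s,Rm=st();print(s['time'],s['tool_pos'].round(4),s['contact_force'].round(2),s['gripper_width'])
f=grab('scene');cv2.imwrite('pics/rel.png',cv2.resize(f['img'][130:330,100:340],None,fx=3,fy=3)[:600])
```

```text
19.95 [ 0.521  -0.3016  0.1233] [ 0.09 -0.04  0.62] 0.5982935217406261
```

View pics/rel.png

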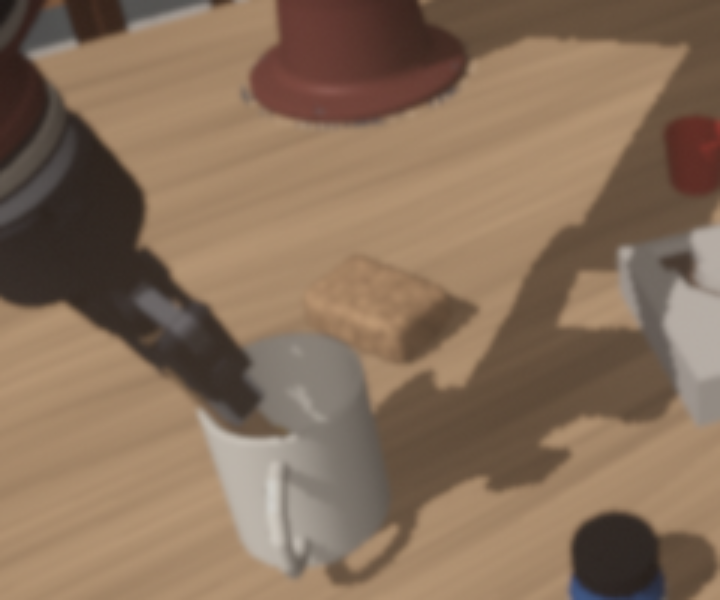

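The mug is unmoved, and the opened fingers straddle the handle at the left rim (230,400). I'll withdraw along the tool axis.

Call:
drive_tool --motion '[[[0, -0.2, 0], [0, 0, 0], -0.2], [[0, -0.4, 0], [0, 0, 0], -0.2], [[0, -0.5, 0], [0, 0, 0], -0.2], [[0, -0.6, 0], [0, 0, 0], -0.2], [[0, -0.8, 0], [0, 0, 0], -0.2], [[0, -0.8, 0], [0, 0, 0], -0.2], [[0, -0.8, 0], [0, 0, 0], -0.2], [[0, -0.8, 0], [0, 0, 0], -0.2], [[0, -0.5, 0], [0, 0, 0], -0.2], [[0, 0, 0], [0, 0, 0], -0.2], [[0, 0, 0], [0, 0, 0], -0.2], [[0, 0, 0], [0, 0, 0], -0.2]]'

```text
time: 21.2
tool_pos: [0.5333, -0.3454, 0.2489]
tool_rot: [0.812, -0.567, -0.079, 0.115]
contact_force: [0.5, -0.3, -1.0]
gripper_width: 0.599
```

Run:
```python
from d import *
s,Rm=st();print(s['time'],s['tool_pos'].round(4),s['contact_force'].round(2))
f=grab('scene');cv2.imwrite('pics/fin.png',cv2.resize(f['img'][100:340,100:340],None,fx=2.5,fy=2.5)[:600])
P=cloud(f);Q=P[(np.linalg.norm(P[...,:2]-[.52,-.29],axis=-1)<.11)&(P[...,2]>.108)&(P[...,2]<.19)]
for a in(.11,.13,.15,.165):
    q=Q[(Q[:,2]>a)&(Q[:,2]<a+.012)];print(a,len(q),np.median(q,0).round(4) if len(q) else '')
P=cloud(grab('top'));d=P[(np.linalg.norm(P[...,:2]-[.512,-.268],axis=-1)<.055)&(P[...,2]>.094)&(P[...,2]<.106)]
print('mug',cv2.minEnclosingCircle((d[:,:2]*1000).astype(np.float32)))
```

```text
21.2 [ 0.5333 -0.3454  0.2489] [ 0.52 -0.32 -0.97]
0.11 77 [ 0.5301 -0.2983  0.1158]
0.13 90 [ 0.5319 -0.3052  0.136 ]
0.15 90 [ 0.5336 -0.3119  0.1559]
0.165 137 [ 0.5342 -0.321   0.1736]
mug ((511.2808532714844, -268.8204345703125), 46.051414489746094)
```

View pics/fin.png

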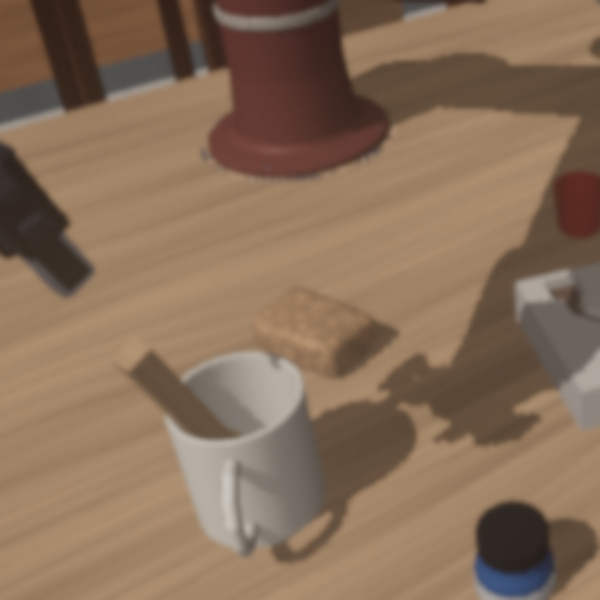

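The stylus leans about 20° in the upright mug, with its handle running from (135,355) to (210,425) and the fingers well clear. The mug and sponge look unmoved. I'll hand it in.

Run:
```python
from d import *
print(manip.job_done(),manip.state()['time'])
```

```text
the job is handed in; nothing more can be done
the job is handed in; nothing more can be done
```

I lifted the middle-sized stylus out of the block and ran its tip along the whole seam, from the well to the open end, at about 27 mm/s. I then leaned it tip-down in the mug, let go, backed the gripper off and handed the job in at about 21 s. No verdict is reported.

**Last checks**
- **Stylus and mug:** the stylus rests in the upright mug at about 20° of tilt. The mug is within 1 mm of where it started, and the gripper is clear, with force readings near zero. I did not measure the stylus tip inside the mug after letting go. Just before release it was about 9 mm above the table and near the mug's axis.
- **Seam:** the arm's readings were on target at both bends and at the open end, and the last picture showed the tip at the end of the groove. Its height stayed about 32–33 mm by the arm's readings.
- **Pots and sponge:** the arm never went near them. The sponge looks unmoved in the pictures, but I did not measure it or the pots again at the end.

**Disagreements**
- The tip touched the floor lightly on the first leg (5 N), so it was really about 2 mm lower than calculated. I raised it 1 mm.
- The two cameras disagreed by about 1 mm on the sideways position of the groove, so I took a middle value.
- The two free-standing look-alike styluses were already lying down when I pictured the scene before gripping. The force readings showed no contact on the way there.

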